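# Bring the tray of glass down the roller track

### The arm

A 7-joint arm with a two-finger parallel gripper is mounted at the origin on the work surface. World frame = base frame: x ahead of the robot, y to its left, z up, the work surface at z = 0. Lengths are in m, angles in rad, forces in N, time in s.
With the tool pointing down it reaches from about 0.4 to 0.875 m from the base axis. Payload 6.5 kg.
Tool frame: the origin (TCP) lies on the mounting face of the last link; the fingertips stand 166 mm ahead of it and the grasp point (between the pads) lies 147 mm ahead of it; z points along the fingers, y is the line along which they close (so a half turn about z gives the same grasp; the last joint's range is limited). The gripper opens to 88 mm and grips with 3 to 60 N. Pads are 18 mm wide; open, the fingers measure 123 mm over their backs; the gripper's body (75 mm by 187 mm) begins 45 mm behind the grasp point.
Start: joints at [-1.387, 0.536, -0.004, 1.538, 0.003, 1.067, -0.071], TCP at [0.161, 0.63, 0.405] pointing down, gripper open.
Joint ranges: [-2.7, 2.7], [-0.37, 2.16], [-1.27, 1.26], [0.24, 2.4], [-1.31, 4.45], [0.19, 1.91], [-2.76, 2.76]. Speed limits (rad/s): [2.39, 2.39, 3.14, 3.14, 3.14, 3.14, 3.14].

### API

Orientations are given as a 3x3 rotation matrix whose columns are the frame's x, y, z axes.
In Python, from rig import bot gives the robot as it stands.
- The arm moves only by the tool move_arm, never from a script. Its argument "rows" is a list of rows, each a list of 7 numbers: the shift along the tool's x, y, z normalised to -1 to 1, where 1 is 0.4 m, then the turn, a rotation vector about the tool's x, y, z normalised to -1 to 1, where 1 is pi rad, then the opening, from 0 (shut) to 1 (fully open). A call has 1 to 12 rows; each row is the pose to reach, as a shift and turn from the pose commanded when the call began, along the tool's axes at that moment, turning the shorter way round; what a row does not reach only later rows make up. A row lasts 1/8 s, in which the tool goes at most 62.5 mm and 10.7 degrees, less where a joint would pass 70% of its speed; a pose out of reach is approached as far as the arm can. A call with a number of a shift or a turn outside -1 to 1 is refused whole. A call with a gripper value outside its range is refused whole. The fingers move at their own pace and stop on an object; the grip force is fixed at half the most. Time passes only in rows, so rows that repeat a pose let the fingers close. It gives the time, the measured TCP pose, the force, the opening and the grip force at its end, in the units of the state.
- bot.get_obs(): the state, without advancing time (a new reading comes with each control period).
- bot.read_camera(name): name is "side" or "top"; returns a dict with "img" (400x640x3 uint8, red, green, blue), "camera_matrix" (3x3 intrinsics, pixels), "dist_coeffs" ([k1, k2, p1, p2, k3] as OpenCV has them; the pictures are not rectified), "view" (4x4, takes a point from world to camera coordinates). Camera axes: x right, y up, looking along -z (the intrinsics and any distortion apply to the point x, -y, -z); pixel columns grow to the right and rows downward; lengths in m; the calibration is good to about 2 mm. A picture is of the moment at which its call begins. There is no depth.
- bot.close_job(): hands the job in; it is judged then, once.
The state is a dict: "time_s": time; "joints": joint angles; "qvel": joint speeds; "effort": joint torques, N m; "ee_pos": TCP position; "eef_rot": TCP orientation; "wrist_force": force on the tool from outside, world axes, zero at the start; "ft_torque": the same for the moment, N m; "finger_gap": finger opening in m; "grip_force": force on a finger pad.
Only numpy, scipy, OpenCV 4.12 (cv2) and the standard library are available. Lean on these libraries where they do the work, as an engineer would, in place of code of your own. Each camera call takes 0.05 s, during which the arm holds its last target. There are 200 camera calls.

### The job

Swing the hand lever outward so that the stop bar rises and the wooden tray with the three glass vases rolls down the track, then catch the tray gently on its way with the fingers against its downhill wall, without tipping a vase, and hold it still for a second or so well short of the end. Then ease it down until it rests softly against the two rubber buffers and let go, leaving the vases standing in the tray, the bar up, and everything else on the bench where it is.

Things in the scene. Friction and masses are not known exactly. Their poses are not given: they have to be found in the camera images.
- track: Fixed aluminium roller track, grey skate wheels on two low trestles, 760 x 204 mm. Origin: on the bench under its middle line, 400 mm from the upper end. x (level) points downhill, y to the lever side, z up. Wheel tops: 75 mm above the bench at x = 0, falling 70 mm per metre of x. Side channels stand 12 mm above the wheels, outer faces at y = +-102 mm.
- track_end (a point): Lower end: point on the wheel tops on the middle line, level with the faces of the two rubber end buffers (x = 310 mm of the track; 26 mm across, at y = +-66 mm). Their brackets reach 38 mm farther downhill, y from 50 to 96 mm on either side, tops 45 mm above the wheels; the 100 mm between them are open above the wheels, room for fingers.
- tray (a joint): Tray's travel down the slope, m: 0 at the stop bar (front wall at track x = -160 mm), 0.47 at the buffers (front wall at 310 mm). All that rolls weighs nominally 1.08 kg (hidden, 0.94 to 1.35). Wheel drag nominally 0.1 N + 2.5 N per m/s: it gathers speed with a time constant of about 0.45 s to 0.22 to 0.33 m/s and does not stop on the track by itself.
- tray_floor (a point): Open wooden tray 200 x 160 mm, 48 mm tall, walls 10 and floor 8 mm thick, on wedge runners that keep it level and cannot leave the track. This point: centre of its floor's upper side, axes as the track's. The downhill wall is a plain flat face at x = +100 mm; 80 mm behind it are free of vases.
- tray_front (a point): Middle of the top edge of the tray's downhill wall, on its outer face, 40 mm above the tray's floor and about 67 mm above the wheels just below it.
- gate (a joint): Turn of the steel stop shaft along the lever side, rad. 0: the bar lies across the tray's front and holds it. Swinging the hand lever outward (track +y) raises the bar: tray free at about 0.65, fully up 0.85 to 1.3 (end of travel). Stays where left (friction 0.15 N m, about 2 N at the knob). Shaft 12 mm thick, axis at track y = 117 mm, 45 mm above the wheels.
- lever_knob (a point): Centre of the black ball knob, 26 mm across, on the hand lever (10 mm rod, 100 mm from shaft axis to knob centre). The lever is at track x = 30 mm, 190 mm downhill of the bar. Bar down: it leans 0.5 rad inward over the track from upright; it turns with the shaft, so bar up: it leans outward.
- vase1: Slender trumpet-shaped clear glass bud vase, 150 mm tall, 60 g, foot 28 mm across, mouth 38 mm across, standing loose on the tray floor. It tips over if the tray is checked with more than about 1.5 m/s2 or bumped with about 0.12 m/s; on the grey felt it stops rocking by itself. Origin: centre of its foot's underside, z along it.
- vase2: Another such bud vase, same size as vase1, origin likewise.
- vase3: Another such bud vase, same size as vase1, origin likewise.
- torch: Bench torch on a round cast base 130 mm across, 170 mm tall; a bystander to leave alone. Origin: underside.
- mould: Dark square graphite marble mould with four hollows, 100 mm, with a wooden handle; a bystander to leave alone. Origin: underside.
- paddle: Graphite paddle with a wooden handle, 210 mm long, lying flat; a bystander to leave alone. Origin: underside.
- tweezers: Steel tweezers, 200 mm long, lying flat; a bystander to leave alone. Origin: underside.
- rod_jar: White jar 84 mm across and 120 mm tall with thin glass rods standing in it, to 225 mm; a bystander to leave alone. Origin: underside.
- dish: White dish, 100 mm across; a bystander to leave alone. Origin: underside.
Mind the look-alikes: they are no part of the job. Leave any blue or pink look-alike of the vase2 alone. What is shaped like the vase1 but purple is not meant.

How it is judged:
On the way, in this order (a step that is already met when the one before it is completed fails the run):
1. the lever is swung outward and the stop bar is up (value of joint gate above 0.85 rad), for 0.1 s.
2. the rolling tray is caught and kept still, short of the buffers (value of joint tray between 0.03 and 0.45 m and velocity of joint tray between -0.025 and 0.025 m/s), for 0.7 s.
At the end, for the whole second after the job is handed in: The tray is at rest against the buffers (within 10 mm), the bar is up (gate over 0.75 rad), and the three vases stand upright (within 0.1 rad) on the tray floor (value of joint tray above 0.46 m and value of joint gate above 0.75 rad and velocity of joint tray between -0.02 and 0.02 m/s and angle between each of vase1, vase2, vase3's own z axis and vertical below 0.1 rad and z of each of vase1, vase2, vase3 in the frame of tray_floor below 0.02 m and linear speed of each of vase1, vase2, vase3 below 0.03 m/s and horizontal distance between each of vase1, vase2, vase3 and tray_floor below 0.11 m); the robot touches nothing.
It fails at once if a vase tips (more than 0.3 rad) (angle between any of vase1, vase2, vase3's own z axis and vertical above 0.3 rad).
It fails at once if the tray runs into the buffers faster than 0.1 m/s (value of joint tray above 0.464 m and velocity of joint tray above 0.1 m/s).
It fails at once if a bystander is moved by more than 30 mm (distance of any of torch, mould, paddle, tweezers, rod_jar, dish from where it was at the start of the episode above 0.03 m).
It also fails if it takes over 45 s, if anything falls off the work surface, if the arm or the gripper's body presses on something with over 40 N, if the wrist force passes 120 N, or if a joint passes its speed limit or range.

## Working session

There is one attempt and no reset: what is moved stays moved. The work goes in short steps, Python scripts to look and compute and a tool call to move; the robot and the scene stay as the last step left them, time stands still between calls to the robot, and variables do not carry over. Pictures are saved under pics/ and viewed, at most 10 in all, crops included, and the job is handed in when it is done.

Besides the shell and the picture viewer there is one more tool, called after "Call:" as name([rows], argument=value, ...), one row to a line, values as JSON. move_arm: Moves the arm, as the interface text tells. Scaled input: -1 to 1 covers 0.4 m each way for a shift and pi rad each way for a turn. Its arguments: {"type":"object","properties":{"rows":{"type":"array"}},"required":["rows"]}

```bash
mkdir -p pics
python3 - <<'E'
from rig import bot
import cv2,numpy as np,pickle
d={}
for n in("side","top"):
    c=bot.read_camera(n); d[n]=c; cv2.imwrite(f"pics/{n}0.png",c["img"][:,:,::-1])
    print(n,c["camera_matrix"],c["dist_coeffs"],c["view"])
pickle.dump(d,open("c0.pkl","wb"))
o=bot.get_obs();print(o["time_s"],o["ee_pos"],o["eef_rot"],o["finger_gap"])
E
```

```text
side [[373.14618894   0.         325.49163263]
 [  0.         373.14618894 197.69267606]
 [  0.           0.           1.        ]] [0.0092965 0.        0.        0.        0.       ] [[-0.99273729 -0.11900225  0.01763881  0.54557347]
 [ 0.0769717  -0.51562553  0.85334968 -0.19232673]
 [-0.09245551  0.84850974  0.5210405  -1.26764222]
 [ 0.          0.          0.          1.        ]]
top [[453.17694165   0.         312.56253163]
 [  0.         453.17694165 197.72228072]
 [  0.           0.           1.        ]] [-0.00676079  0.          0.          0.          0.        ] [[ 0.01895596 -0.99981849 -0.00191484 -0.08339047]
 [ 0.99541786  0.01869293  0.09377556 -0.55464915]
 [-0.09372275 -0.00368367  0.99559152 -1.55546328]
 [ 0.          0.          0.          1.        ]]
0.1 [0.1606086  0.62954752 0.4039026 ] [[-9.68982972e-01  2.47127327e-01 -2.90795684e-04]
 [ 2.47127478e-01  9.68981750e-01 -1.54183647e-03]
 [-9.92542141e-05 -1.56587689e-03 -9.99998769e-01]] 0.08825723117837882
```

View pics/side0.png

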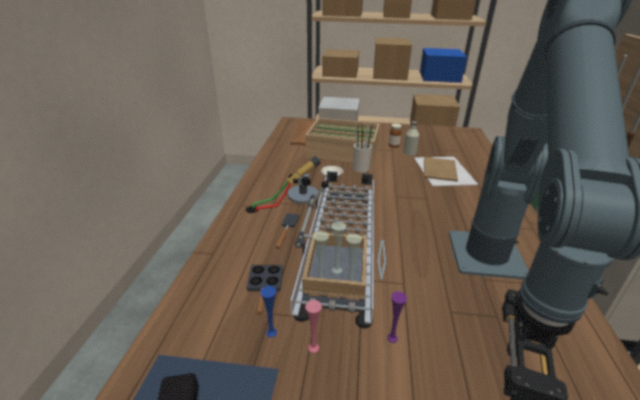

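View pics/top0.png

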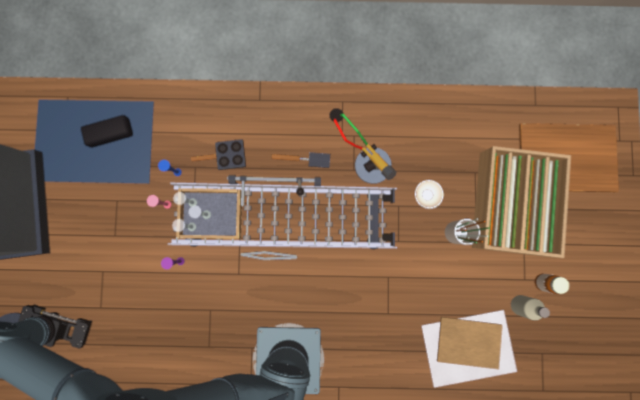

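The top picture has the track running from (170,215) down to the right to (397,215). The tray is at (178-240, 190-240) with the clear vases at about (180,198), (195,212) and (180,226). The knob is at (300,191) on the far side, and the buffers are near (390,196) and (390,239).
Possible confusions:
- **Vases:** blue (165,166), pink (155,201) and purple (168,264) stand outside the tray, so they are not meant. The clear vases in the tray are.
- **Knob:** the torch knob at (337,115) is also black. The lever knob is the one at (300,191).

Next I'll check this in a close crop.

```bash
cat > h.py <<'E'
import numpy as np,cv2,pickle
def ray(c,u,v):
    p=cv2.undistortPoints(np.array([[[u,v]]],float),c["camera_matrix"],np.array(c["dist_coeffs"])).ravel()
    V=np.array(c["view"]);R=V[:3,:3];o=-R.T@V[:3,3]
    return o,R.T@np.array([p[0],-p[1],-1])
def onz(c,u,v,z):
    o,d=ray(c,u,v);return o+d*(z-o[2])/d[2]
def proj(c,P):
    V=np.array(c["view"]);q=V[:3,:3]@np.array(P)+V[:3,3]
    return cv2.projectPoints(np.array([[q[0],-q[1],-q[2]]]),np.zeros(3),np.zeros(3),c["camera_matrix"],np.array(c["dist_coeffs"]))[0].ravel()
E
python3 - <<'E'
from h import *
d=pickle.load(open("c0.pkl","rb"))
t=d["top"]["img"][165:265,160:410,::-1]; s=d["side"]["img"][160:330,270:400,::-1]
t=cv2.resize(t,None,fx=3.2,fy=3.2,interpolation=cv2.INTER_CUBIC)
cv2.imwrite("pics/t1.png",t)
s=cv2.resize(s,None,fx=3.5,fy=3.5,interpolation=cv2.INTER_CUBIC);cv2.imwrite("pics/s1.png",s)
E
```

```text
(no output)
```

View pics/t1.png

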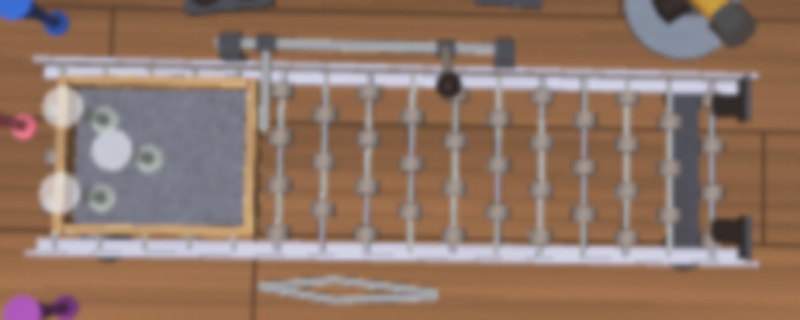

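View pics/s1.png

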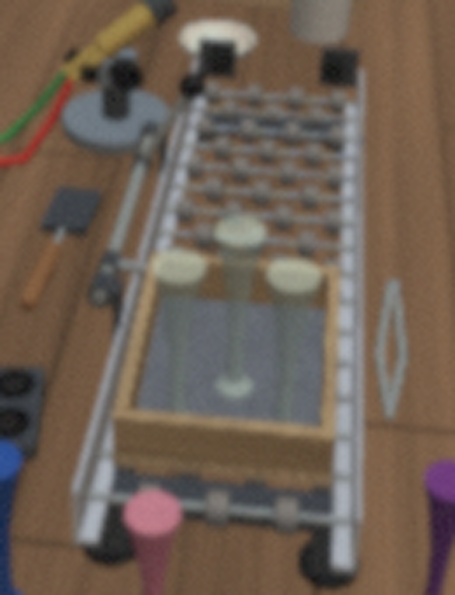

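The crops confirm it: black knob at top (300.3,191.6) and side (325,184.6), tray front wall at column 240 with three clear vases inside, and the stop bar just in front of it. The buffers are at the right end.

```bash
cat >> h.py <<'E'
def tri(ca,a,cb,b):
    o1,d1=ray(ca,*a);o2,d2=ray(cb,*b)
    A=np.c_[d1,-d2];s=np.linalg.lstsq(A,o2-o1,rcond=None)[0]
    p,q=o1+d1*s[0],o2+d2*s[1];return (p+q)/2,np.linalg.norm(p-q)
E
python3 - <<'E'
from h import *
from scipy.optimize import least_squares
d=pickle.load(open("c0.pkl","rb"));T,S=d["top"],d["side"]
px=lambda x,y:(x/3.2+160-.35,y/3.2+165-.35)
sx=lambda x,y:(x/3.5+270-.35,y/3.5+160-.35)
k=tri(T,px(449,85),S,sx(192,86));print("knob",k)
# channel corners: track coords, pixels
C=[((-.4,.102),px(35,58)),((.36,.102),px(757,75)),((-.4,-.102),px(25,253)),((.36,-.102),px(757,264))]
P=[]
for (x,y),p in C:
    z=.087-.07*x;w=onz(T,*p,z);P.append(((x,y),w));print((x,y),w)
def f(q):
    c,s=np.cos(q[2]),np.sin(q[2]);return np.concatenate([[q[0]+c*x-s*y-w[0],q[1]+s*x+c*y-w[1]] for (x,y),w in P])
r=least_squares(f,[.5,0,-1.57]);q=r.x;print("track",q,r.fun*1000)
c,s=np.cos(q[2]),np.sin(q[2]);R=np.array([[c,-s],[s,c]])
np.save("trk.npy",q)
print("knob in track",R.T@(k[0][:2]-q[:2]))
ft=onz(T,*px(256,157),.075+.0112+.067);print("front wall track",R.T@(ft[:2]-q[:2]))
for x,y in((-.16,0),(.31,0),(.31,.066),(.03,.117-.048+.0)):
    w=R@[x,y]+q[:2];print((x,y),w,np.hypot(*w))
E
```

```text
knob (array([ 0.55962631, -0.03416703,  0.20657642]), np.float64(0.0020102733444038925))
(-0.4, 0.102) [0.58856754 0.39711276 0.115     ]
(0.36, 0.102) [ 0.59117754 -0.3581771   0.0618    ]
(-0.4, -0.102) [0.38801991 0.39766741 0.115     ]
(0.36, -0.102) [ 0.39050287 -0.35853032  0.0618    ]
track [ 4.89629202e-01 -4.81716934e-04 -1.56768435e+00] [ 1.81638129  2.72101269  1.57148283 -1.98545244 -1.63500468  1.53151283
 -1.75285944 -2.26707308]
knob in track [0.03390298 0.06989194]
front wall track [-0.1593112  -0.00072915]
(-0.16, 0) [0.48913129 0.15951751] 0.514485422331725
(0.31, 0) [ 0.49059391 -0.31048022] 0.5805862150972723
(0.31, 0.066) [ 0.55659359 -0.31027483] 0.6372337851485045
(0.03, 0.069) [ 0.55872223 -0.03026685] 0.5595414270806008
```

Call:
move_arm([
  [0,0,-0.15,0,0,0,0],
  [0,0,-0.3,0,0,0.05,0],
  [0,0,-0.375,0,0,0.1,0],
  [0,0,-0.375,0,0,0.16,0],
  [0,0,-0.375,0,0,0.21,0],
  [0,0,-0.375,0,0,0.27,0],
  [0,0,-0.375,0,0,0.32,0],
  [0,0,-0.375,0,0,0.37,0],
  [0,0,-0.375,0,0,0.4206,0],
  [0,0,-0.375,0,0,0.4206,0],
])

```text
time_s: 1.35
ee_pos: [0.1605, 0.6298, 0.5542]
eef_rot: [[-0.001, 1.0, 0.0], [1.0, 0.001, -0.001], [-0.001, 0.0, -1.0]]
wrist_force: [0.2, 0.5, -0.1]
finger_gap: 0.0005
grip_force: 0.0
```

```bash
cat > st.py <<'E'
from rig import bot
import numpy as np
o=bot.get_obs();np.set_printoptions(precision=4,suppress=True)
print(o["time_s"],np.array(o["ee_pos"]),"gap",o["finger_gap"],"F",np.array(o["wrist_force"]),"q",np.array(o["joints"]));print(np.array(o["eef_rot"]))
E
python3 st.py
```

```text
1.35 [0.1605 0.6298 0.5542] gap 0.0004978126617903373 F [ 0.2212  0.5418 -0.1216] q [-1.5646  0.4377  0.2608  1.3535 -0.1115  1.3657 -1.3033]
[[-0.0012  1.      0.0001]
 [ 1.      0.0012 -0.001 ]
 [-0.001   0.0001 -1.    ]]
```

Call:
move_arm([
  [-0.1,0.055,0,0,0,0,0],
  [-0.22,0.12,0,0,0,0,0],
  [-0.35,0.19,0,0,0,0,0],
  [-0.48,0.26,0,0,0,0,0],
  [-0.61,0.333,0,0,0,0,0],
  [-0.74,0.404,0,0,0,0,0],
  [-0.87,0.475,0,0,0,0,0],
  [-0.96,0.524,0,0,0,0,0],
  [-1,0.545,0,0,0,0,0],
  [-1,0.545,0,0,0,0,0],
])

```text
time_s: 2.6
ee_pos: [0.379, 0.2286, 0.5548]
eef_rot: [[0.0, 1.0, 0.0], [1.0, -0.0, 0.0], [0.0, 0.0, -1.0]]
wrist_force: [-0.3, -0.8, -0.1]
finger_gap: 0.0002
grip_force: 0.0
```

Call:
move_arm([
  [-0.1,0.052,0,0,0,0,0],
  [-0.22,0.115,0,0,0,0,0],
  [-0.35,0.183,0,0,0,0,0],
  [-0.48,0.25,0,0,0,0,0],
  [-0.6,0.313,0,0,0,0,0],
  [-0.6515,0.34,0.05,0,0,0,0],
  [-0.6515,0.34,0.17,0,0,0,0],
  [-0.6515,0.34,0.3,0,0,0,0],
  [-0.6515,0.34,0.42,0,0,0,0],
  [-0.6515,0.34,0.49,0,0,0,0],
  [-0.6515,0.34,0.5075,0,0,0,0],
  [-0.6515,0.34,0.5075,0,0,0,0],
])

```text
time_s: 4.1
ee_pos: [0.5149, -0.0302, 0.352]
eef_rot: [[-0.001, 1.0, 0.0], [1.0, 0.001, 0.0], [0.0, 0.0, -1.0]]
wrist_force: [0.3, 0.3, 1.2]
finger_gap: 0.0005
grip_force: 0.0
```

```bash
python3 st.py
python3 - <<'E'
from rig import bot
import cv2,numpy as np
s=bot.read_camera("side")["img"][120:330,250:420,::-1]
cv2.imwrite("pics/s2.png",cv2.resize(s,None,fx=2.8,fy=2.8,interpolation=cv2.INTER_CUBIC))
E
```

```text
4.1 [ 0.5149 -0.0302  0.352 ] gap 0.00046688977677442913 F [0.2939 0.2525 1.1622] q [-0.5841  0.4579  0.7142  1.9697 -0.394   0.8549  0.3447]
[[-0.0015  1.      0.0001]
 [ 1.      0.0015  0.0001]
 [ 0.0001  0.0001 -1.    ]]
```

View pics/s2.png

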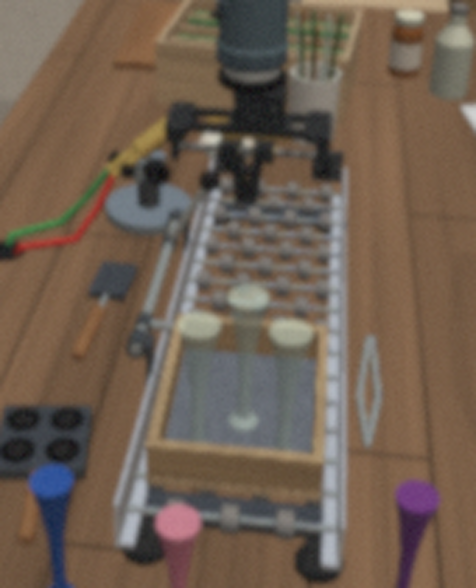

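The picture shows the closed fingers at (247,185), just inside the knob at (210,180), and the path is clear. I'll start with a partial push to below the release angle.

Call:
move_arm([
  [0,0.03,0,0,0,0,0],
  [0,0.06,0,0,0,0,0],
  [0,0.09,0,0,0,0,0],
  [0,0.115,0,0,0,0,0],
  [0,0.13,0,0,0,0,0],
  [0,0.13,0,0,0,0,0],
])

```text
time_s: 4.9
ee_pos: [0.5671, -0.0308, 0.3517]
eef_rot: [[0.0, 1.0, 0.001], [1.0, -0.0, -0.0], [-0.0, 0.001, -1.0]]
wrist_force: [0.9, -0.3, 0.4]
finger_gap: 0.0005
grip_force: 0.0
```

```bash
cat > look.py <<'E'
# tray front edge and knob by colour in the top view, in track coordinates
from rig import bot
from h import *
import sys,time
q=np.load("trk.npy");c,s=np.cos(q[2]),np.sin(q[2]);R=np.array([[c,-s],[s,c]])
C=bot.read_camera("top");o=bot.get_obs()
if len(sys.argv)>1: cv2.imwrite(f"pics/{sys.argv[1]}.png",C["img"][:,:,::-1])
h=cv2.cvtColor(C["img"][:,:,::-1].copy(),cv2.COLOR_BGR2HSV)
# felt floor: grey-blue, low saturation; rows across tray; find right-hand end of wooden wall after felt
res=[]
for r in range(196,236,2):
    g=cv2.GaussianBlur(C["img"],(3,3),0)[r].astype(int)
    felt=(abs(g[:,0]-g[:,2])<25)&(g.sum(1)<400)&(g.sum(1)>200)
    idx=np.flatnonzero(felt[170:400])+170
    runs=np.split(idx,np.flatnonzero(np.diff(idx)>1)+1); b=max(runs,key=len)
    if len(b)>15: res.append(b[-1]+.5)
u=np.median(res); x=-.1
for _ in range(5):
    w=onz(C,u,216,.075-.07*x+.067); x=(R.T@(w[:2]-q[:2]))[0]+.010
print("t",o["time_s"],"felt end col",u,np.round(res[::3],1),"front x",round(x,4),"travel",round(x+.16,4))
p=np.array(o["ee_pos"]);tp=R.T@(p[:2]-q[:2]);print("tool track",tp.round(4),"tip z",round(p[2]-.166,4),"above wheels",round(p[2]-.166-.075+.07*tp[0],4),"F",np.round(o["wrist_force"],1))
E
python3 look.py p1
python3 - <<'E'
import cv2
i=cv2.imread("pics/p1.png")[140:290,160:410];cv2.imwrite("pics/p1c.png",cv2.resize(i,None,fx=3.2,fy=3.2,interpolation=cv2.INTER_CUBIC))
E
```

```text
t 4.95 felt end col 296.0 [235.5 306.5 297.5 308.5 292.5 290.5 234.5] front x 0.0305 travel 0.1905
tool track [0.0306 0.0771] tip z 0.1857 above wheels 0.1128 F [ 0.5 -0.2 -0.5]
```

View pics/p1c.png

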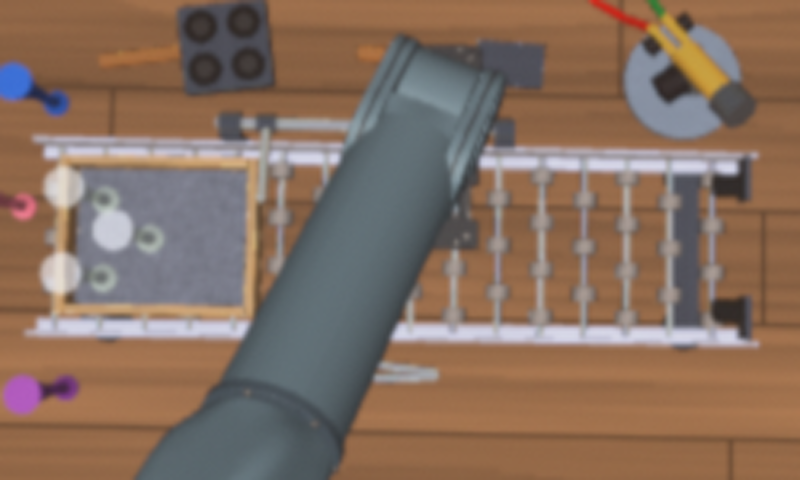

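```bash
cat > look.py <<'E'
# tray position from the left (rear) end of the grey felt in the top view, relative to travel 0 calibration
from rig import bot
from h import *
import sys,os
q=np.load("trk.npy");c,s=np.cos(q[2]),np.sin(q[2]);R=np.array([[c,-s],[s,c]])
def rear(C):
    g=cv2.GaussianBlur(C["img"],(3,3),0).astype(float);e=[]
    for r in list(range(200,206))+list(range(218,224)):
        sat=(g[r,:,0]-g[r,:,2]); ok=sat<20           # wood is red, felt is grey
        k=[i for i in range(172,330) if sat[i]>=35 and (sat[i+2:i+10]<20).all()]
        if k:
            i=k[0]
            while sat[i]>=25:i+=1
            e.append(i-(25-sat[i])/(sat[i-1]-sat[i]))
    u=np.median(e) if e else np.nan
    x=-.35
    for _ in range(5):
        w=onz(C,u,216,.075-.07*x+.04);x=(R.T@(w[:2]-q[:2]))[0]
    return u,x,np.round(e,1)
if __name__=="__main__":
    C=bot.read_camera("top");o=bot.get_obs()
    u,x,e=rear(C)
    if len(sys.argv)>1: cv2.imwrite(f"pics/{sys.argv[1]}.png",C["img"][:,:,::-1])
    if not os.path.exists("x0.npy"):np.save("x0.npy",x)
    print("t pic",round(o["time_s"]-.05,3),"col",u,e,"travel",round(x-np.load("x0.npy"),4))
    p=np.array(o["ee_pos"]);tp=R.T@(p[:2]-q[:2]);print("tool track",tp.round(4),"above wheels",round(p[2]-.166-.075+.07*tp[0],4),"F",np.round(o["wrist_force"],1))
E
python3 look.py
python3 - <<'E'
from look import *
print(rear(pickle.load(open("c0.pkl","rb"))["top"]))
E
```

```text
t pic 4.95 col 257.7083333333333 [258.4 258.1 257.9 257.8 257.7 183.2 182.6 249.7 244.2] travel 0.0
tool track [0.0306 0.0769] above wheels 0.1128 F [ 0.  -0.1 -0. ]
(np.float64(182.26666666666668), np.float64(-0.3468350179163799), array([182.3]))
```

```bash
rm -f x0.npy
python3 - <<'E'
s=open("look.py").read()
a=s.index("    g=cv2.Gauss");b=s.index("    x=-.35")
s=s[:a]+'''    g=cv2.GaussianBlur(C["img"],(3,3),0)[196:236].astype(float)
    m=((g[...,0]-g[...,2])<22)&(g.sum(2)<480)
    f=m.mean(0);e=np.round(f[176:192],2)
    k=[i for i in range(174,330) if f[i]>.45 and (f[i:i+10]>.4).all()]
    u=k[0]-(f[k[0]]-.45)/(f[k[0]]-f[k[0]-1]+1e-6) if k else np.nan
'''+s[b:]
open("look.py","w").write(s)
E
python3 look.py
python3 - <<'E'
from look import *
print(rear(pickle.load(open("c0.pkl","rb"))["top"]))
E
```

```text
t pic 5.0 col 183.55555654320767 [0.  0.  0.  0.  0.  0.  0.1 0.2 0.6 0.8 1.  1.  1.  0.8 0.7 0.6] travel 0.0
tool track [0.0306 0.0768] above wheels 0.1128 F [ 0.1 -0.9 -0.5]
(np.float64(182.81250046874882), np.float64(-0.34510437780746206), array([0. , 0. , 0. , 0. , 0. , 0. , 0.1, 0.5, 0.7, 0.9, 1. , 1. , 1. ,
       0.8, 0.7, 0.6]))
```

Call:
move_arm([
  [0,0.1125,0,0,0,0,0],
  [0,0.165,0,0,0,0,0],
  [0,0.165,0,0,0,0,0],
])

```text
time_s: 5.42
ee_pos: [0.6331, -0.0308, 0.3514]
eef_rot: [[-0.0, 1.0, 0.0], [1.0, 0.0, -0.001], [-0.001, 0.0, -1.0]]
wrist_force: [-0.2, -0.4, -0.0]
finger_gap: 0.0005
grip_force: 0.0
```

```bash
python3 look.py m1
```

```text
t pic 5.425 col 192.33333777774814 [0.2 0.6 0.6 0.3 0.1 0.  0.  0.  0.  0.  0.  0.  0.  0.  0.  0.1] travel 0.0279
tool track [0.031  0.1425] above wheels 0.1127 F [-0.5  0.  -0.4]
```

Call:
move_arm([
  [0,-0.14,0,0,0,0,0],
  [-0.0375,-0.2575,0.075,0,0,0,0],
  [-0.075,-0.3575,0.175,0,0,0,0],
  [-0.15,-0.3575,0.205,0,0,0,0],
])

```text
time_s: 5.98
ee_pos: [0.4846, -0.0899, 0.2679]
eef_rot: [[-0.001, 1.0, -0.006], [1.0, 0.001, 0.003], [0.003, -0.006, -1.0]]
wrist_force: [0.6, -0.0, 1.1]
finger_gap: 0.0003
grip_force: 0.0
```

```bash
python3 look.py m2
```

```text
t pic 5.975 col 226.5000099998 [0.2 0.6 0.6 0.3 0.1 0.  0.  0.  0.  0.  0.4 1.  1.  1.  1.  1. ] travel 0.137
tool track [ 0.0942 -0.0041] above wheels 0.0339 F [-0.6 -5.1  1.3]
```

The tray is at about 0.15 m, rolling at about 0.24 m/s, and the fingers are about 90 mm ahead. Next I'll match its speed, catch it and slow it down smoothly.

Call:
move_arm([
  [0,0,0,0,0,0,0],
  [-0.01,0,0.001,0,0,0,0],
  [-0.0575,0,0.004,0,0,0,0],
  [-0.12,0,0.008,0,0,0,0],
  [-0.18,0,0.0125,0,0,0,0],
  [-0.2375,0,0.0165,0,0,0,0],
  [-0.2925,0,0.0205,0,0,0,0],
  [-0.34,0,0.024,0,0,0,0],
  [-0.3775,0,0.0265,0,0,0,0],
  [-0.4025,0,0.028,0,0,0,0],
  [-0.415,0,0.029,0,0,0,0],
  [-0.4175,0,0.029,0,0,0,0],
])

```text
time_s: 7.52
ee_pos: [0.4896, -0.2578, 0.2582]
eef_rot: [[0.0, 1.0, 0.0], [1.0, -0.0, 0.0], [0.0, 0.0, -1.0]]
wrist_force: [-0.2, 0.3, 0.8]
finger_gap: 0.0001
grip_force: 0.4
```

```bash
python3 look.py m3
python3 - <<'E'
from rig import bot
import cv2,numpy as np
s=bot.read_camera("side")["img"][110:330,250:430,::-1]
t=cv2.imread("pics/m3.png")[150:280,160:420]
s=cv2.resize(s,(400,489),interpolation=cv2.INTER_CUBIC);t=cv2.resize(t,(400,200),interpolation=cv2.INTER_CUBIC)
cv2.imwrite("pics/m3c.png",np.hstack([s,np.vstack([t,np.zeros((289,400,3),np.uint8)])]))
E
```

```text
t pic 7.525 col 320.0000199996 [0.2 0.6 0.6 0.3 0.1 0.  0.  0.  0.  0.  0.4 1.  1.  1.  1.  1. ] travel 0.4411
tool track [ 0.2572 -0.0009] above wheels 0.0352 F [ 1.1 -0.9  1.5]
```

View pics/m3c.png

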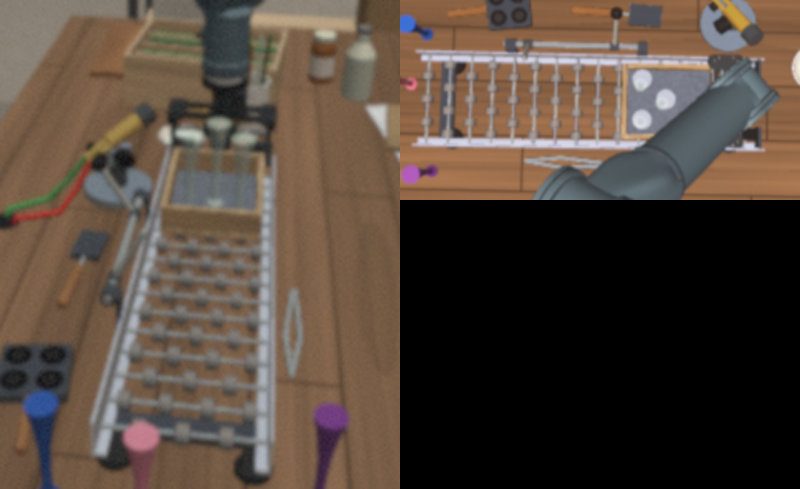

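The tray is caught and held: in the top view it sits at columns 304-365, about 0.40 m of travel. All three vases are upright and the lever is out. I'll hold for 1.1 s, then begin easing down.

Call:
move_arm([
  [0,0,0,0,0,0,0],
  [0,0,0,0,0,0,0],
  [0,0,0,0,0,0,0],
  [0,0,0,0,0,0,0],
  [0,0,0,0,0,0,0],
  [0,0,0,0,0,0,0],
  [0,0,0,0,0,0,0],
  [0,0,0,0,0,0,0],
  [0,0,0,0,0,0,0],
])

```text
time_s: 8.75
ee_pos: [0.4894, -0.2579, 0.2581]
eef_rot: [[0.0, 1.0, -0.0], [1.0, -0.0, 0.0], [0.0, -0.0, -1.0]]
wrist_force: [1.0, -1.2, 0.3]
finger_gap: 0.0003
grip_force: 0.3
```

Call:
move_arm([
  [-0.004,0,0,0,0,0,0],
  [-0.012,0,0.001,0,0,0,0],
  [-0.022,0,0.0015,0,0,0,0],
  [-0.033,0,0.002,0,0,0,0],
  [-0.044,0,0.003,0,0,0,0],
  [-0.055,0,0.004,0,0,0,0],
  [-0.066,0,0.0045,0,0,0,0],
  [-0.077,0,0.005,0,0,0,0],
  [-0.086,0,0.006,0,0,0,0],
  [-0.093,0,0.0065,0,0,0,0],
  [-0.098,0,0.007,0,0,0,0],
  [-0.1,0,0.007,0,0,0,0],
])

```text
time_s: 10.25
ee_pos: [0.4894, -0.298, 0.2553]
eef_rot: [[0.0, 1.0, 0.0], [1.0, -0.0, -0.0], [-0.0, 0.0, -1.0]]
wrist_force: [-0.2, -1.0, -0.0]
finger_gap: 0.0004
grip_force: 0.3
```

```bash
python3 look.py m4
python3 - <<'E'
from h import *
for n in("m3","m4"):
    g=cv2.imread(f"pics/{n}.png").astype(int);d=(g[...,2]-g[...,0])[198:232]
    print(n,np.median(d,0)[296:330])
E
```

```text
t pic 10.25 col nan [0.2 0.6 0.6 0.3 0.1 0.  0.  0.  0.  0.  0.4 1.  1.  1.  1.  1. ] travel nan
tool track [ 0.2975 -0.0012] above wheels 0.0352 F [-0.4 -0.6 -0.7]
m3 [ 72.   70.   69.5  67.   50.5  19.   14.   33.5  74.   83.   78.   43.
  -0.5 -13.  -14.  -14.  -14.  -13.5 -14.  -14.  -14.  -14.  -14.  -14.
 -15.  -15.  -15.  -15.  -15.  -15.  -14.  -15.  -14.5 -14. ]
m4 [ 72.5  70.   69.5  67.   50.5  19.   14.   30.5  62.5  67.5  69.   71.5
  72.   72.   71.5  66.5  61.   52.   25.5   5.   34.   72.   80.   57.
  10.  -12.  -15.  -14.  -14.  -14.  -13.5 -14.  -14.5 -14. ]
```

Call:
move_arm([
  [-0.0075,0,0.001,0,0,0,0],
  [-0.0175,0,0.001,0,0,0,0],
  [-0.0275,0,0.002,0,0,0,0],
  [-0.035,0,0.0025,0,0,0,0],
  [-0.0425,0,0.003,0,0,0,0],
  [-0.05,0,0.0035,0,0,0,0],
  [-0.055,0,0.004,0,0,0,0],
  [-0.06,0,0.004,0,0,0,0],
  [-0.065,0,0.0045,0,0,0,0],
  [-0.07,0,0.005,0,0,0,0],
  [-0.075,0,0.005,0,0,0,0],
  [-0.08,0,0.0055,0,0,0,0],
])

```text
time_s: 11.8
ee_pos: [0.4894, -0.33, 0.2531]
eef_rot: [[0.0, 1.0, 0.0], [1.0, -0.0, -0.0], [-0.0, 0.0, -1.0]]
wrist_force: [-0.0, 0.1, 0.5]
finger_gap: 0.0
grip_force: 0.0
```

```bash
python3 look.py m5
python3 - <<'E'
from h import *
g=cv2.imread(f"pics/m5.png").astype(int);d=(g[...,2]-g[...,0])[198:232]
print(np.median(d,0)[310:340])
E
```

```text
t pic 11.8 col nan [0.2 0.6 0.6 0.3 0.1 0.  0.  0.  0.  0.  0.4 1.  1.  1.  1.  1. ] travel nan
tool track [ 0.3298 -0.0013] above wheels 0.0352 F [ 0.3 -0.7 -0.1]
[ 72.   67.   61.   52.   25.5   5.5  23.5  51.5  62.5  65.   68.   71.5
  75.   81.   83.   74.   35.   -3.  -13.  -15.  -14.  -14.  -14.  -14.
 -14.  -14.5 -14.  -14.  -15.  -15. ]
```

The tray stopped about 10 mm short of the fingers, so it is resting on the buffers. I'll move clear, rise, and check.

Call:
move_arm([
  [-0.01,0,0,0,0,0,0],
  [-0.025,0,-0.01,0,0,0,0],
  [-0.04,0,-0.05,0,0,0,0],
  [-0.045,0,-0.12,0,0,0,0],
  [-0.05,0,-0.22,0,0,0,0],
  [-0.05,0,-0.33,0,0,0,0],
  [-0.05,0,-0.45,0,0,0,0],
  [-0.05,0,-0.55,0,0,0,0],
  [-0.05,0,-0.6,0,0,0,0],
  [-0.05,0,-0.6,0,0,0,0],
  [-0.05,0,-0.6,0,0,0,0],
])

```text
time_s: 13.22
ee_pos: [0.489, -0.3498, 0.4925]
eef_rot: [[0.001, 1.0, -0.001], [1.0, -0.001, 0.001], [0.001, -0.001, -1.0]]
wrist_force: [-0.6, 0.3, -0.6]
finger_gap: 0.0005
grip_force: 0.0
```

```bash
python3 look.py m6
python3 - <<'E'
from rig import bot
from h import *
g=cv2.imread(f"pics/m6.png").astype(int);d=(g[...,2]-g[...,0])[198:232]
print(np.median(d,0)[318:334])
s=bot.read_camera("side")["img"][110:330,250:430,::-1]
t=cv2.imread("pics/m6.png")[100:280,160:480]
s=cv2.resize(s,(400,489),interpolation=cv2.INTER_CUBIC);t=cv2.resize(t,(400,225),interpolation=cv2.INTER_CUBIC)
cv2.imwrite("pics/m6c.png",np.hstack([s,np.vstack([t,np.zeros((264,400,3),np.uint8)])]))
E
```

```text
t pic 13.225 col nan [0.2 0.6 0.6 0.3 0.1 0.  0.  0.  0.  0.  0.4 1.  1.  1.  1.  1. ] travel nan
tool track [ 0.3492 -0.0016] above wheels 0.2756 F [-0.1 -0.2 -0.3]
[ 62.   65.5  67.   71.5  74.   81.   83.   74.   35.   -2.5 -13.  -14.
 -13.  -13.  -14.  -13. ]
```

View pics/m6c.png

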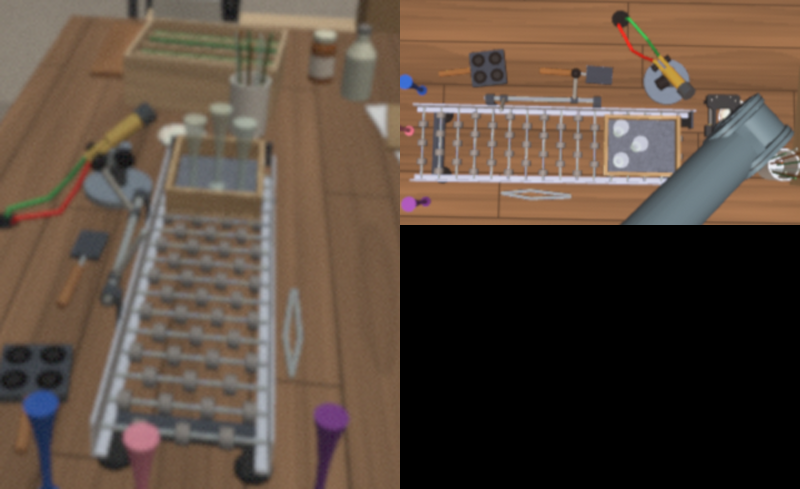

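The tray is unmoved against the buffers (its right end is at (682,145) in the top inset). All three vases are upright, the lever is out with its knob at (575,72), and the robot is clear, so I'm handing in.

```bash
python3 -c "
from rig import bot
print(bot.close_job())"
```

```text
the job is handed in; nothing more can be done
None
```

I handed the job in with the tray caught and held for over a second, then resting against both buffers, all three vases standing, the bar up and the arm clear; the hand-in returned no verdict.

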